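Clear the weighing bench: sort jars, vials and the calibration weight

ROBOT

A 7-joint arm with a two-finger parallel gripper is mounted at the origin on the work surface. World frame = base frame: x ahead of the robot, y to its left, z up, the work surface at z = 0. Lengths are in m, angles in rad, forces in N, time in s.
With the tool pointing down it reaches from about 0.4 to 0.85 m from the base axis. Payload 10.4 kg.
Tool frame: the origin (TCP) lies midway between the tips of the shut fingers; the grasp point (between the pads) lies 19 mm behind it; z points along the fingers, y is the line along which they close (so a half turn about z gives the same grasp; the last joint's range is limited). The gripper opens to 85 mm and grips with 20 to 120 N. Pads are 22 mm wide; open, the fingers measure 114 mm over their backs; the gripper's body (76 mm by 85 mm) begins 54 mm behind the grasp point. The pads swing forward as they close: fully open they stand 13 mm farther back than shut.
Start: joints at [-1.164, 0.332, -0.065, 1.46, 0.022, 1.35, -0.088], TCP at [0.26, 0.568, 0.231] pointing down, gripper open.
Joint ranges: [-2.6, 2.6], [-0.5, 2.12], [-1.47, 1.34], [0.16, 2.42], [-1.27, 4.41], [0.06, 2.06], [-2.6, 2.6]. Speed limits (rad/s): [2.22, 2.22, 2.79, 2.79, 3.14, 3.14, 3.14].

INTERFACE

Orientations are given as a unit quaternion [x, y, z, w].
In Python, from workcell import get_obs, camera, camera_params, hand_in gives the robot as it stands.
- The arm moves only by the tool carry_out, never from a script. Its argument "commands" is a list that holds one entry, the list of rows, each a list of 6 numbers: the shift along the tool's x, y, z in units of 40 mm (1.0 is 40 mm), then the turn, a rotation vector about the tool's x, y, z in units of 6 degrees (1.0 is 6 degrees). In form: [[[x, y, z, ax, ay, az], ...]]. A call has 1 to 20 rows; each row shifts and turns the commanded pose from where the row before left it, along the tool's axes as they then stand; what a row does not reach is not made up. A row lasts 1/12 s, in which the tool goes at most 41.7 mm and 7.16 degrees, less where a joint would pass 70% of its speed; a pose out of reach is approached as far as the arm can. A call is refused whole if a number of a shift passes 1 or a number of a turn 1, either way. A call with a gripper value outside its range is refused whole. "hand" is the closure, from -1 (fully open) to 1 (shut), set as the call begins (left out, the last holds). The fingers move at their own pace and stop on an object; "force" is the grip in N (left out, the last holds). Time passes only in rows, so rows that do not move let the fingers close. It gives the time, the measured TCP pose, the force, the opening and the grip force at its end, in the units of the state.
- get_obs(): the state, without advancing time (a new reading comes with each control period).
- camera(name): name is "scene" or "top" or "wrist"; returns the picture (400x640x3 uint8, red, green, blue); there is no depth.
- camera_params(name): a dict with "mtx" (3x3 intrinsics, pixels), "k1" (the pictures are not rectified: a ray, as slopes to the right and down, at radius r is drawn at 1 + k1 r^2 times it, then the intrinsics apply), "R" (3x3) and "t" (3): a world point X has camera coordinates R X + t. Camera axes: x right, y down, z forward; pixel columns grow to the right and rows downward; lengths in m; the calibration is good to about 2 mm. A picture is of the moment at which its call begins: read the wrist's pose just before it. camera_params takes no time and is no camera call; for the wrist camera it gives the pose at the moment of the call.
- hand_in(): hands the job in; it is judged then, once.
The state is a dict: "clock": time; "joint_pos": joint angles; "joint_velocities": joint speeds; "tau": joint torques, N m; "position": TCP position; "ee_rot": TCP orientation; "ft_force": force on the tool from outside, world axes, zero at the start; "torque": the same for the moment, N m; "grip_width": opening from 0.0 (shut) to 1.0 (fully open); "grasp_force": force on a finger pad.
Only numpy, scipy, OpenCV 4.12 (cv2) and the standard library are available. Lean on these libraries where they do the work, as an engineer would, in place of code of your own. Each camera call takes 0.05 s, during which the arm holds its last target. There are 200 camera calls.

TASK

Clear up after weighing: put the two white jars with purple caps into the white tray, the two amber vials into the blue tray, one to each bay, and the brass calibration weight into the green case. Set each one down gently and upright on the floor of its bay rather than dropping it, and leave the glass beaker standing where it is.

Things in the scene. Friction and masses are not known exactly. Their poses are not given: they have to be found in the camera images.
- jar_tall: Tall white plastic jar with a purple cap: 66 mm high, body 44 mm in diameter up to 45 mm, cap 40 mm in diameter over the top 18 mm; about 90 g. Loose, standing upright on the bench. Origin: centre of its underside; z up along its axis.
- jar_short: Short white plastic jar with a purple cap: 48 mm high, body 44 mm in diameter up to 27 mm, cap 40 mm in diameter over the top 18 mm; about 60 g. Loose, standing upright on the bench. Origin: centre of its underside; z up along its axis.
- vial_tall: Tall amber glass vial with a black cap: 62 mm high, body 30 mm in diameter up to 45 mm, cap 26 mm in diameter over the top 14 mm; about 50 g. Loose, standing upright on the bench. Origin: centre of its underside; z up along its axis.
- vial_short: Short amber glass vial with a black cap: 46 mm high, body 30 mm in diameter up to 29 mm, cap 26 mm in diameter over the top 14 mm; about 35 g. Loose, standing upright on the bench. Origin: centre of its underside; z up along its axis.
- weight: Brass calibration weight: body 30 mm in diameter and 38 mm high, above it a thin neck and a knob 18 mm in diameter, 53 mm high in all; about 200 g. Loose, standing upright on the bench. Origin: centre of its underside; z up along its axis.
- white_tray: White tray, 70 mm (its x) by 136 mm (its y), two square bays side by side, each 62 by 62 mm inside, with centres at y = +33 mm and y = -33 mm, x = 0. Fixed to the bench. Origin: centre of its underside; z up. Walls and any divider 4 mm thick and 16 mm high over the bench, floor 4 mm thick (so things stand 4 mm above the bench). 
- blue_tray: Blue tray, 70 mm (its x) by 136 mm (its y), two square bays side by side, each 62 by 62 mm inside, with centres at y = +33 mm and y = -33 mm, x = 0. Fixed to the bench. Origin: centre of its underside; z up. Walls and any divider 4 mm thick and 16 mm high over the bench, floor 4 mm thick (so things stand 4 mm above the bench). 
- green_case: Green open case, 70 by 70 mm, with one square bay of 62 by 62 mm centred on its origin. Fixed to the bench. Origin: centre of its underside; z up. Walls and any divider 4 mm thick and 16 mm high over the bench, floor 4 mm thick (so things stand 4 mm above the bench). 
- beaker: Empty clear glass beaker, 52 mm in diameter and 62 mm high, standing loose on the bench among the things to sort; to be left alone. Origin: centre of its underside.
Not all that is in view belongs to the job. What is shaped like the jar_tall but red or turquoise is not meant. What is shaped like the weight but pink is not meant.

How it is judged:
At the end, for the whole second after the job is handed in: Jars in the white tray and vials in the blue, one to each bay, the weight in the green case: axis within 31 mm of the bay's centre in the tray's x and y, base 1 to 8 mm above the tray's underside, within 0.12 rad of upright, slower than 0.02 m/s, released (((x of jar_tall in the frame of white_tray between -0.031 and 0.031 m and y of jar_tall in the frame of white_tray between 0.002 and 0.064 m and x of jar_short in the frame of white_tray between -0.031 and 0.031 m and y of jar_short in the frame of white_tray between -0.064 and -0.002 m) or (x of jar_tall in the frame of white_tray between -0.031 and 0.031 m and y of jar_tall in the frame of white_tray between -0.064 and -0.002 m and x of jar_short in the frame of white_tray between -0.031 and 0.031 m and y of jar_short in the frame of white_tray between 0.002 and 0.064 m)) and ((x of vial_tall in the frame of blue_tray between -0.031 and 0.031 m and y of vial_tall in the frame of blue_tray between 0.002 and 0.064 m and x of vial_short in the frame of blue_tray between -0.031 and 0.031 m and y of vial_short in the frame of blue_tray between -0.064 and -0.002 m) or (x of vial_tall in the frame of blue_tray between -0.031 and 0.031 m and y of vial_tall in the frame of blue_tray between -0.064 and -0.002 m and x of vial_short in the frame of blue_tray between -0.031 and 0.031 m and y of vial_short in the frame of blue_tray between 0.002 and 0.064 m)) and x of weight in the frame of green_case between -0.031 and 0.031 m and y of weight in the frame of green_case between -0.031 and 0.031 m and z of jar_tall in the frame of white_tray between 0.001 and 0.008 m and angle between each of jar_tall, jar_short, vial_tall, vial_short, weight's own z axis and vertical below 0.12 rad and linear speed of each of jar_tall, jar_short, vial_tall, vial_short, weight below 0.02 m/s and z of jar_short in the frame of white_tray between 0.001 and 0.008 m and z of vial_tall in the frame of blue_tray between 0.001 and 0.008 m and z of vial_short in the frame of blue_tray between 0.001 and 0.008 m and z of weight in the frame of green_case between 0.001 and 0.008 m); the robot touches nothing.
It fails at once if a thing is dropped into its tray (faster than 0.75 m/s with its base under 40 mm above the tray's underside) ((linear speed of jar_tall above 0.75 m/s and horizontal distance between jar_tall and white_tray below 0.07 m and z of jar_tall in the frame of white_tray below 0.04 m) or (linear speed of jar_short above 0.75 m/s and horizontal distance between jar_short and white_tray below 0.07 m and z of jar_short in the frame of white_tray below 0.04 m) or (linear speed of vial_tall above 0.75 m/s and horizontal distance between vial_tall and blue_tray below 0.07 m and z of vial_tall in the frame of blue_tray below 0.04 m) or (linear speed of vial_short above 0.75 m/s and horizontal distance between vial_short and blue_tray below 0.07 m and z of vial_short in the frame of blue_tray below 0.04 m) or (linear speed of weight above 0.75 m/s and horizontal distance between weight and green_case below 0.07 m and z of weight in the frame of green_case below 0.04 m)).
It fails at once if the beaker is moved by more than 20 mm or tipped by more than 0.3 rad (distance of beaker from where it was at the start of the episode above 0.02 m or angle between beaker's own z axis and vertical above 0.3 rad).
It also fails if it takes over 112 s, if anything falls off the work surface, if the arm or the gripper's body presses on something with over 40 N, if the wrist force passes 120 N, or if a joint passes its speed limit or range.

## Working session

There is one attempt and no reset: what is moved stays moved. The work goes in short steps, Python scripts to look and compute and a tool call to move; the robot and the scene stay as the last step left them, time stands still between calls to the robot, and variables do not carry over. Pictures are saved under pics/ and viewed, at most 14 in all, crops included, and the job is handed in when it is done.

Besides the shell and the picture viewer there is one more tool, called after ">>>" as name(argument=value, ...), one argument or row to a line, values as JSON. carry_out: Moves the arm, as the interface text tells. Its arguments: {"type":"object","properties":{"commands":{"type":"array"},"hand":{"type":"number"},"force":{"type":"number"}},"required":["commands"]}

```bash
mkdir -p pics; cat > h.py <<'E'
import numpy as np, cv2
from workcell import get_obs, camera, camera_params, hand_in
def pix2w(name,uv,z,p=None):
    p=p or camera_params(name); K=np.array(p["mtx"]);R=np.array(p["R"]);t=np.array(p["t"]).ravel();k1=p["k1"]
    uv=np.atleast_2d(uv).astype(float)
    d=cv2.undistortPoints(uv[:,None],K,np.array([k1,0,0,0,0.]))[:,0]
    rays=np.c_[d,np.ones(len(d))]@R; c=-R.T@t
    s=(z-c[2])/rays[:,2]; return c+rays*s[:,None]
def w2pix(name,X,p=None):
    p=p or camera_params(name)
    return cv2.projectPoints(np.atleast_2d(X).astype(float),cv2.Rodrigues(np.array(p["R"]))[0],np.array(p["t"]),np.array(p["mtx"]),np.array([p["k1"],0,0,0,0.]))[0][:,0]
def snap(name,f,crop=None,k=1):
    im=camera(name)[:,:,::-1]
    if crop: x0,y0,x1,y1=crop; im=im[y0:y1,x0:x1]
    if k!=1: im=cv2.resize(im,None,fx=k,fy=k,interpolation=cv2.INTER_CUBIC)
    cv2.imwrite("pics/"+f,im)
E
python3 - <<'E'
from h import *
np.set_printoptions(precision=4,suppress=True)
snap("top","top0.png",k=1.25);snap("scene","scene0.png",k=1.25)
for n in("top","scene","wrist"):
  p=camera_params(n);print(n,p,-np.array(p["R"]).T@np.array(p["t"]))
o=get_obs();print(o)
E
```

```text
top {'mtx': array([[475.5785,   0.    , 308.9421],
       [  0.    , 475.5785, 197.7844],
       [  0.    ,   0.    ,   1.    ]]), 'k1': 0.029516547762921955, 'R': array([[-0.025 , -0.9997, -0.0066],
       [-0.9807,  0.0258, -0.1937],
       [ 0.1938,  0.0017, -0.981 ]]), 't': array([0.0213, 0.4995, 1.102 ])} [0.2769 0.0066 1.178 ]
scene {'mtx': array([[484.3876,   0.    , 322.1479],
       [  0.    , 484.3876, 201.5525],
       [  0.    ,   0.    ,   1.    ]]), 'k1': 0.003718991747385852, 'R': array([[-0.6109,  0.7913, -0.0237],
       [ 0.4391,  0.3138, -0.8418],
       [-0.6587, -0.5247, -0.5392]]), 't': array([ 0.3096, -0.186 ,  1.4621])} [1.2339 0.5805 0.6392]
wrist {'mtx': array([[280.2727,   0.    , 320.2072],
       [  0.    , 280.2727, 200.9648],
       [  0.    ,   0.    ,   1.    ]]), 'k1': -0.042041593107551206, 'R': array([[ 0.4164,  0.9092, -0.0013],
       [ 0.8658, -0.3961,  0.3059],
       [ 0.2776, -0.1285, -0.9521]]), 't': array([-0.6232, -0.0415,  0.3811])} [0.1897 0.5991 0.3748]
{'clock': 0.1, 'joint_pos': array([-1.1636,  0.3328, -0.0647,  1.4608,  0.0216,  1.3499, -0.0885]), 'joint_velocities': array([-0.0028, -0.0031, -0.0004, -0.0013,  0.0015, -0.0004,  0.0005]), 'tau': array([  0.0014, -62.6743,   0.0489, -39.2434,   0.0162,   0.0069,
        -0.    ]), 'position': array([0.2603, 0.5679, 0.2306]), 'ee_rot': array([ 0.2133,  0.977 , -0.0006, -0.0001]), 'ft_force': array([-0.1614, -0.1627, -0.2623]), 'torque': array([-0.0378,  0.0224, -0.0107]), 'grasp_force': 0.0, 'grip_width': 0.9989934689134697}
```

View pics/top0.png

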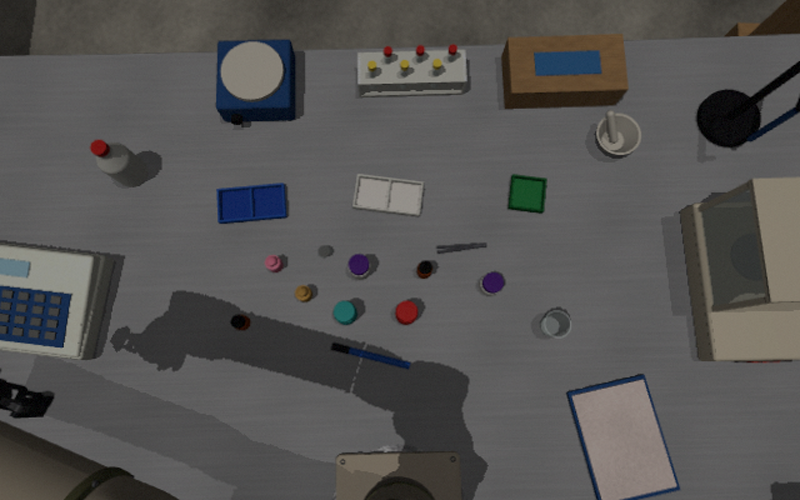

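View pics/scene0.png

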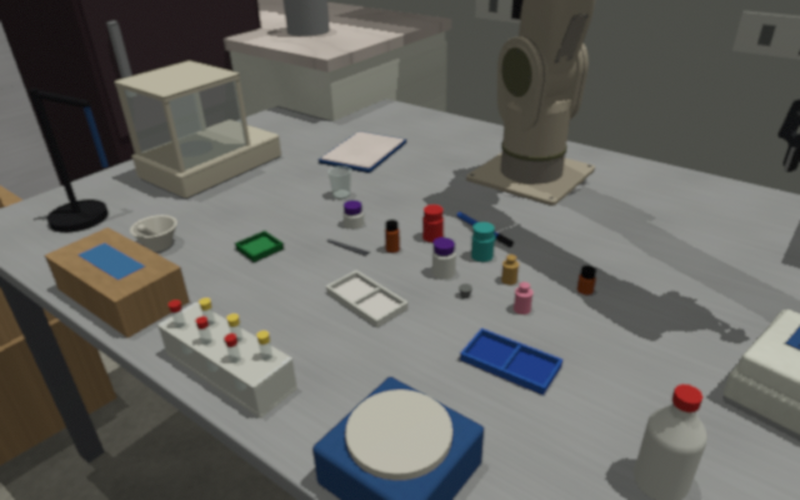

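The top view (800 px picture) shows:
- **Targets:** purple caps at (359,264) and (491,283), vials at (425,269) and (240,322), brass weight at (303,293).
- **Trays:** blue (252,203), white (389,195), green (527,194).
- **Could be mistaken for targets:** turquoise jar (344,312) and red jar (406,312) for jar_tall, pink weight (273,263) for the weight. None of these is meant.
- **To leave alone:** beaker (556,323).

I'll check the choice in one close crop.

```bash
python3 - <<'E'
from h import *
snap("top","crop1.png",(165,135,475,280),2.58)
E
```

```text
(no output)
```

View pics/crop1.png

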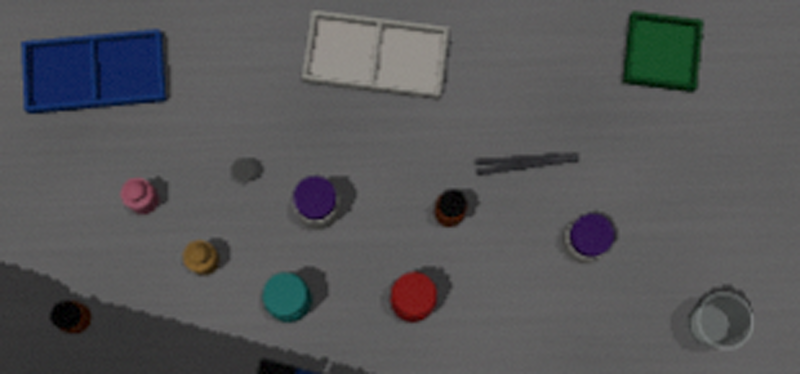

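Confirmed in the crop: the tall jar's purple cap is at (315,197), the short jar's at (593,234), vials at (452,203) and (68,316), brass weight at (200,253). The decoys are pink (138,190), turquoise (286,295) and red (413,294). The beaker rim is at (726,318).

```bash
cat > loc.py <<'E'
from h import *
np.set_printoptions(precision=4,suppress=True)
o=lambda uv:(np.atleast_2d(uv)+.5)/2.58-.5+[165,135]
obj=dict(jar_tall=(315,197,.066),jar_short=(593,234,.048),vial_tall=(452,203,.062),vial_short=(68,316,.046),weight=(200,251,.053),pink=(138,190,.053),turq=(286,295,.066),red=(413,294,.066),beaker=(726,318,.062),grey=(246,169,.01))
P={}
for k,(u,v,z) in obj.items():
    P[k]=pix2w("top",o((u,v)),z)[0]; P[k][2]=z
    print(k,P[k],"scene px(x1.25)",w2pix("scene",P[k])[0]*1.25)
T=dict(blue=[(22,42),(162,30),(166,100),(27,111)],white=[(311,11),(450,27),(442,97),(302,81)],green=[(630,12),(703,19),(696,90),(624,83)])
for k,c in T.items():
    X=pix2w("top",o(c),.016)[:,:2]; m=X.mean(0); e=(X[1]-X[0]+X[2]-X[3])/2; e2=(X[3]-X[0]+X[2]-X[1])/2
    d=e/np.linalg.norm(e)
    print(k,"c",m,"len",np.linalg.norm(e),np.linalg.norm(e2),"yaw of long axis",np.degrees(np.arctan2(e[1],e[0])),"bays",m+d*.033,m-d*.033, w2pix("scene",np.r_[m,.004])*1.25)
E
python3 loc.py
python3 - <<'E'
from h import *
snap("scene","s1.png",(230,135,500,320),2.9)
E
```

```text
jar_tall [0.4658 0.0618 0.066 ] scene px(x1.25) [442.9479 242.1517]
jar_short [ 0.4275 -0.1943  0.048 ] scene px(x1.25) [351.3851 203.9357]
vial_tall [ 0.4576 -0.0641  0.062 ] scene px(x1.25) [391.1181 222.0503]
vial_short [0.3646 0.291  0.046 ] scene px(x1.25) [585.9466 267.434 ]
weight [0.4204 0.1692 0.053 ] scene px(x1.25) [507.8094 255.9739]
pink [0.479 0.227 0.053] scene px(x1.25) [521.0982 282.8519]
turq [0.3767 0.0894 0.066 ] scene px(x1.25) [482.2346 226.2222]
red [ 0.3746 -0.0254  0.066 ] scene px(x1.25) [432.6327 208.8037]
beaker [ 0.3465 -0.3064  0.062 ] scene px(x1.25) [337.6964 170.9074]
grey [0.5046 0.131  0.01  ] scene px(x1.25) [462.755 291.139]
blue c [0.6056 0.2783] len 0.13644342426054706 0.07081288183688471 yaw of long axis -86.57555294872576 bays [0.6076 0.2454] [0.6036 0.3113] [[508.4261 360.4607]]
white c [0.6153 0.0019] len 0.13799666326485685 0.07176989405629942 yaw of long axis -98.32495519345757 bays [ 0.6106 -0.0307] [0.6201 0.0346] [[365.3524 298.7727]]
green c [ 0.6106 -0.2792] len 0.07072894849095365 0.0727485881993021 yaw of long axis -97.39124339425535 bays [ 0.6064 -0.312 ] [ 0.6149 -0.2465] [[259.5694 247.513 ]]
```

View pics/s1.png

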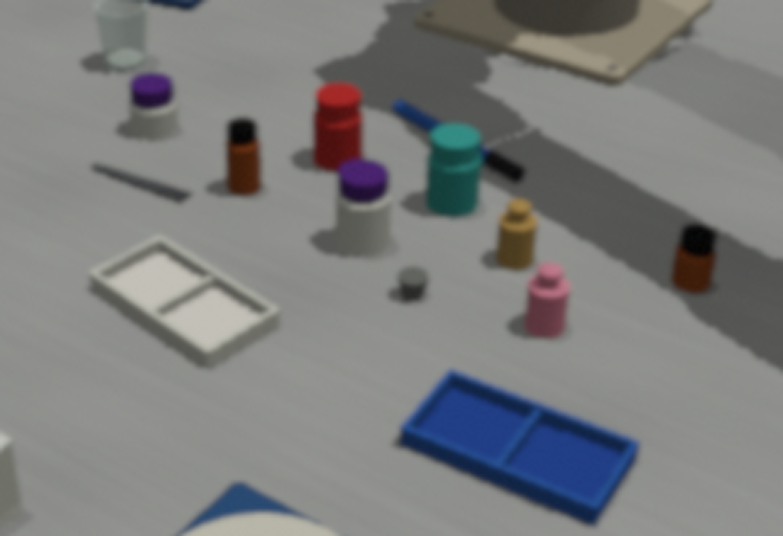

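Cross-check with the scene view holds to about 3 mm. Its crop shows the tall jar's cap at (363,168), the short jar's at (152,82), the tall vial at (242,124), the short vial at (699,231) and the brass weight at (519,203). I'll close along world x throughout, because that leaves clearance around both the neighbours and the trays. First I turn the tool.

>>> carry_out(
  commands=[
    [[0,0,0,0,0,1],[0,0,0,0,0,1],[0,0,0,0,0,1],[0,0,0,0,0,1],[0,0,0,0,0,1],[0,0,0,0,0,1],[0,0,0,0,0,1],[0,0,0,0,0,1],[0,0,0,0,0,1],[0,0,0,0,0,1],[0,0,0,0,0,0.9],[0,0,0,0,0,0],[0,0,0,0,0,0]],
  ],
  hand=-1,
  force=40,
)

```text
clock: 1.28
position: [0.2603, 0.5682, 0.2312]
ee_rot: [0.706, 0.708, -0.0, 0.0]
ft_force: [0.6, 0.2, -0.0]
grip_width: 1.001
grasp_force: 0.0
```

>>> carry_out(
  commands=[
    [[-0.69,0.26,0.25,0,0,0],[-0.69,0.26,0.25,0,0,0],[-0.69,0.26,0.25,0,0,0],[-0.69,0.26,0.25,0,0,0],[-0.69,0.26,0.25,0,0,0],[-0.69,0.26,0.25,0,0,0],[-0.69,0.26,0.25,0,0,0],[-0.69,0.26,0.25,0,0,0],[-0.69,0.26,0.25,0,0,0],[-0.69,0.26,0.25,0,0,0],[0,0,0,0,0,0],[0,0,0,0,0,0]],
  ],
)

```text
clock: 2.28
position: [0.3647, 0.2907, 0.1311]
ee_rot: [0.707, 0.707, -0.0, -0.0]
ft_force: [-0.6, 0.4, 0.4]
grip_width: 0.999
grasp_force: 0.0
```

```bash
python3 - <<'E'
from h import *
p=camera_params("wrist");snap("wrist","w1.png")
print(get_obs()["position"],w2pix("wrist",[[.363,.293,.046],[.363,.293,0],[.42,.171,.053],[.42,.171,0]],p))
E
```

```text
[0.3643866  0.29218099 0.13151354] [[317.6046374  201.86649607]
 [318.00751738 187.8769892 ]
 [376.18250927 322.58573519]
 [367.62128235 289.94563016]]
```

View pics/w1.png

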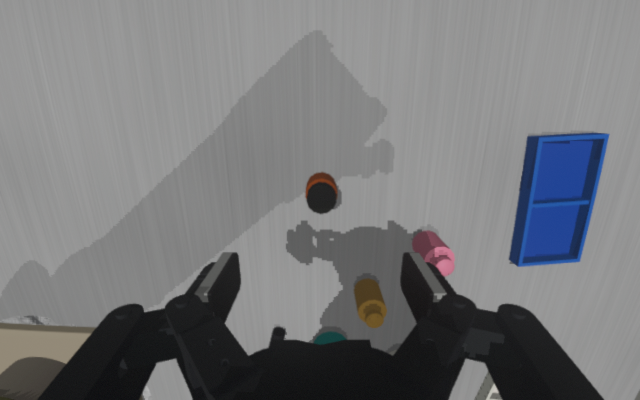

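The wrist view shows the short vial's cap at (321,198), predicted at (318,202). The brass knob is at (373,317), predicted at (376,322). Both lie about 2–3 mm further in +y, so I'll adjust. Descend and grip.

>>> carry_out(
  commands=[
    [[0.05,0.02,0.5,0,0,0],[0,0,0.5,0,0,0],[0,0,0.5,0,0,0],[0,0,0.5,0,0,0],[0,0,0.5,0,0,0],[0,0,0.4,0,0,0],[0,0,0,0,0,0],[0,0,0,0,0,0]],
  ],
)

```text
clock: 3.0
position: [0.3645, 0.2949, 0.0153]
ee_rot: [0.706, 0.708, -0.001, -0.0]
ft_force: [0.8, -0.5, 0.2]
grip_width: 1.003
grasp_force: 0.0
```

>>> carry_out(
  commands=[
    [[0,0,0,0,0,0],[0,0,0,0,0,0],[0,0,0,0,0,0],[0,0,0,0,0,0],[0,0,0,0,0,0],[0,0,0,0,0,0],[0,0,0,0,0,0],[0,0,0,0,0,0],[0,0,0,0,0,0],[0,0,0,0,0,0]],
  ],
  hand=1,
  force=40,
)

```text
clock: 3.83
position: [0.3654, 0.2945, 0.0161]
ee_rot: [0.707, 0.707, 0.001, -0.0]
ft_force: [-3.1, -1.2, 7.6]
grip_width: 0.329
grasp_force: 38.9
```

>>> carry_out(
  commands=[
    [[0,0,-0.3,0,0,0],[0,0,-0.6,0,0,0],[0,0,-0.6,0,0,0],[0,0,-0.6,0,0,0],[0,0,-0.5,0,0,0],[0.02,0.3,0,0,0,0],[0.04,0.6,0,0,0,0],[0.04,0.6,0,0,0,0],[0.04,0.6,0,0,0,0],[0.04,0.6,0,0,0,0],[0.04,0.6,0,0,0,0],[0.04,0.6,0,0,0,0],[0.04,0.6,0,0,0,0],[0.04,0.6,0,0,0,0],[0.04,0.6,0,0,0,0],[0.04,0.25,0,0,0,0],[0,0,0,0,0,0],[0,0,0,0,0,0]],
  ],
)

```text
clock: 5.33
position: [0.6031, 0.3104, 0.1182]
ee_rot: [0.707, 0.707, -0.001, -0.0]
ft_force: [-0.9, -0.1, -0.8]
grip_width: 0.329
grasp_force: 39.8
```

>>> carry_out(
  commands=[
    [[0,0,0.4,0,0,0],[0,0,0.5,0,0,0],[0,0,0.5,0,0,0],[0,0,0.4,0,0,0],[0,0,0.3,0,0,0],[0,0,0.15,0,0,0],[0,0,0.1,0,0,0],[0,0,0.05,0,0,0],[0,0,0.05,0,0,0],[0,0,0,0,0,0],[0,0,0,0,0,0]],
  ],
)

```text
clock: 6.25
position: [0.6034, 0.311, 0.022]
ee_rot: [0.707, 0.707, 0.0, 0.0]
ft_force: [0.0, -0.3, -0.4]
grip_width: 0.331
grasp_force: 39.8
```

>>> carry_out(
  commands=[
    [[0,0,0.04,0,0,0],[0,0,0.04,0,0,0],[0,0,0,0,0,0],[0,0,0,0,0,0]],
  ],
)

```text
clock: 6.58
position: [0.6037, 0.3112, 0.0202]
ee_rot: [0.707, 0.707, 0.001, -0.0]
ft_force: [-5.3, -2.6, 14.6]
grip_width: 0.328
grasp_force: 41.2
```

>>> carry_out(
  commands=[
    [[0,0,0,0,0,0],[0,0,0,0,0,0],[0,0,0,0,0,0],[0,0,0,0,0,0],[0,0,0,0,0,0],[0,0,0,0,0,0],[0,0,0,0,0,0]],
  ],
  hand=-1,
)

```text
clock: 7.17
position: [0.6031, 0.3108, 0.018]
ee_rot: [0.707, 0.707, -0.0, -0.0]
ft_force: [-0.4, -0.8, -0.1]
grip_width: 0.999
grasp_force: 0.0
```

>>> carry_out(
  commands=[
    [[0,0,-0.5,0,0,0],[0,0,-0.7,0,0,0],[0,0,-0.7,0,0,0],[0,0,-0.7,0,0,0],[0,0,-0.2,0,0,0],[0,0,0,0,0,0]],
  ],
)

```text
clock: 7.67
position: [0.6046, 0.3115, 0.1332]
ee_rot: [0.707, 0.707, 0.002, 0.0]
ft_force: [-0.5, -0.3, -0.4]
grip_width: 1.0
grasp_force: 0.0
```

```bash
python3 - <<'E'
from h import *
snap("wrist","w2.png");print(get_obs()["position"])
print(w2pix("wrist",[[.6036,.3113,.05],[.4195,.173,.053]]))
E
```

```text
[0.60356489 0.31106343 0.13085155]
[[319.48914504 205.92860251]
 [138.51124615 335.72873231]]
```

View pics/w2.png

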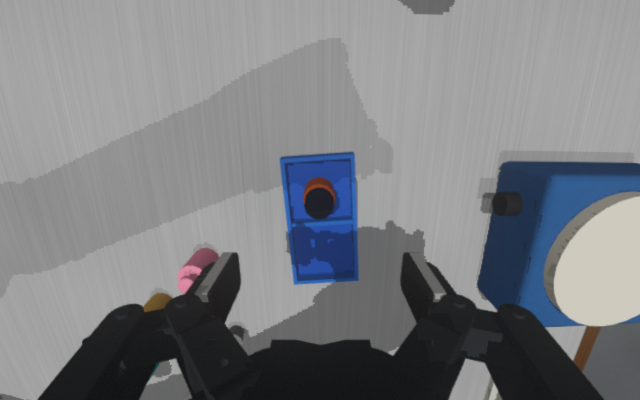

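The wrist view shows the short vial upright at (319,200) in the upper bay. Next the weight.

>>> carry_out(
  commands=[
    [[-0.345,-0.46,0,0,0,0],[-0.345,-0.46,0,0,0,0],[-0.345,-0.46,0,0,0,0],[-0.345,-0.46,0,0,0,0],[-0.345,-0.46,0,0,0,0],[-0.345,-0.46,0,0,0,0],[-0.345,-0.46,0,0,0,0],[-0.345,-0.46,0,0,0,0],[-0.345,-0.46,0,0,0,0],[-0.345,-0.46,0,0,0,0],[0,0,0.3,0,0,0],[0,0,0.5,0,0,0],[0,0,0.5,0,0,0],[0,0,0.5,0,0,0],[0,0,0.5,0,0,0],[0,0,0.5,0,0,0],[0,0,0.15,0,0,0],[0,0,0,0,0,0],[0,0,0,0,0,0]],
  ],
)

```text
clock: 9.3
position: [0.4186, 0.1726, 0.0119]
ee_rot: [0.707, 0.707, -0.001, -0.0]
ft_force: [0.1, 1.2, 0.8]
grip_width: 1.001
grasp_force: 0.0
```

>>> carry_out(
  commands=[
    [[0,0,0,0,0,0],[0,0,0,0,0,0],[0,0,0,0,0,0],[0,0,0,0,0,0],[0,0,0,0,0,0],[0,0,0,0,0,0],[0,0,0,0,0,0],[0,0,0,0,0,0],[0,0,0,0,0,0],[0,0,0,0,0,0]],
  ],
  hand=1,
  force=50,
)

```text
clock: 10.13
position: [0.4192, 0.1731, 0.0127]
ee_rot: [0.707, 0.707, 0.0, -0.0]
ft_force: [-1.8, -0.3, 8.8]
grip_width: 0.333
grasp_force: 48.9
```

>>> carry_out(
  commands=[
    [[0,0,-0.4,0,0,0],[0,0,-0.7,0,0,0],[0,0,-0.7,0,0,0],[0,0,-0.7,0,0,0],[0,0,-0.7,0,0,0]],
  ],
)

```text
clock: 10.55
position: [0.4187, 0.1726, 0.1414]
ee_rot: [0.707, 0.707, -0.0, -0.0]
ft_force: [0.1, -0.5, -2.3]
grip_width: 0.332
grasp_force: 49.9
```

>>> carry_out(
  commands=[
    [[-0.4,0.2,0,0,0,0],[-0.7,0.3,0,0,0,0],[-0.7,0.3,0,0,0,0],[-0.7,0.3,0,0,0,0],[-0.7,0.3,0,0,0,0],[-0.7,0.3,0,0,0,0],[-0.7,0.3,0,0,0,0],[-0.7,0.3,0,0,0,0],[-0.7,0.3,0,0,0,0],[-0.7,0.3,0,0,0,0],[-0.7,0.3,0,0,0,0],[-0.7,0.3,0,0,0,0],[-0.7,0.3,0,0,0,0],[-0.7,0.3,0,0,0,0],[-0.7,0.3,0,0,0,0],[-0.7,0.3,0,0,0,0],[-0.4,0.1,0,0,0,0],[0,0,0,0,0,0],[0,0,0,0,0,0]],
  ],
)

```text
clock: 12.13
position: [0.6102, -0.2803, 0.1394]
ee_rot: [0.708, 0.706, -0.0, -0.0]
ft_force: [-0.4, -0.0, -2.4]
grip_width: 0.332
grasp_force: 49.9
```

>>> carry_out(
  commands=[
    [[0,0,0.4,0,0,0],[0,0,0.5,0,0,0],[0,0,0.5,0,0,0],[0,0,0.5,0,0,0],[0,0,0.5,0,0,0],[0,0,0.3,0,0,0],[0,0,0.15,0,0,0],[0,0,0.1,0,0,0],[0,0,0.05,0,0,0],[0,0,0.04,0,0,0],[0,0,0,0,0,0],[0,0,0,0,0,0]],
  ],
)

```text
clock: 13.13
position: [0.6112, -0.2794, 0.0192]
ee_rot: [0.707, 0.707, 0.0, 0.0]
ft_force: [0.2, 0.1, -1.6]
grip_width: 0.331
grasp_force: 49.9
```

>>> carry_out(
  commands=[
    [[0,0,0.03,0,0,0],[0,0,0.03,0,0,0],[0,0,0,0,0,0],[0,0,0,0,0,0]],
  ],
)

```text
clock: 13.47
position: [0.6112, -0.2793, 0.0169]
ee_rot: [0.707, 0.707, 0.0, 0.0]
ft_force: [-2.6, 1.4, 5.8]
grip_width: 0.332
grasp_force: 50.6
```

>>> carry_out(
  commands=[
    [[0,0,0,0,0,0],[0,0,0,0,0,0],[0,0,0,0,0,0],[0,0,0,0,0,0],[0,0,0,0,0,0],[0,0,0,0,0,0],[0,0,0,0,0,0],[0,0,-0.5,0,0,0],[0,0,-0.7,0,0,0],[0,0,-0.7,0,0,0],[0,0,-0.7,0,0,0],[0,0,-0.2,0,0,0],[0,0,0,0,0,0],[0,0,0,0,0,0]],
  ],
  hand=-1,
)

```text
clock: 14.63
position: [0.6108, -0.279, 0.1276]
ee_rot: [0.707, 0.707, 0.0, -0.0]
ft_force: [-1.0, 0.1, -0.1]
grip_width: 0.999
grasp_force: 0.0
```

```bash
python3 - <<'E'
from h import *
snap("wrist","w3.png");print(get_obs()["position"],w2pix("wrist",[[.4275,-.1935,.048]]))
E
```

```text
[ 0.61033343 -0.27869993  0.12668179] [[ 84.6715141  103.09875102]]
```

View pics/w3.png

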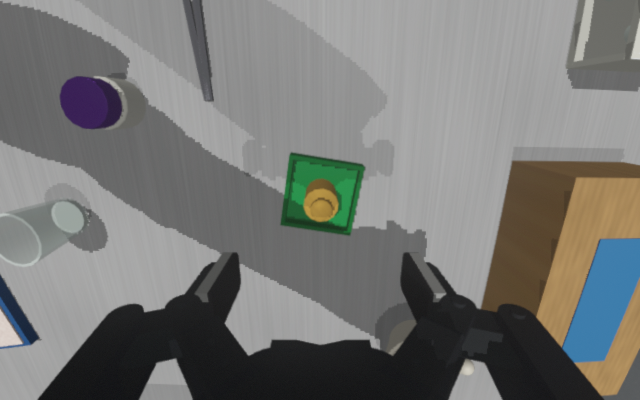

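The weight stands upright in the green case at (321,200). The short jar's cap is at (91,102), predicted at (85,103), so about 3 mm more in x.

>>> carry_out(
  commands=[
    [[0.21,-0.45,0,0,0,0],[0.21,-0.45,0,0,0,0],[0.21,-0.45,0,0,0,0],[0.21,-0.45,0,0,0,0],[0.21,-0.45,0,0,0,0],[0.21,-0.45,0,0,0,0],[0.21,-0.45,0,0,0,0],[0.21,-0.45,0,0,0,0],[0.21,-0.45,0,0,0,0],[0.24,-0.46,0,0,0,0],[0,0,0.25,0,0,0],[0,0,0.5,0,0,0],[0,0,0.5,0,0,0],[0,0,0.5,0,0,0],[0,0,0.5,0,0,0],[0,0,0.5,0,0,0],[0,0,0,0,0,0],[0,0,0,0,0,0]],
  ],
)

```text
clock: 16.18
position: [0.4291, -0.1939, 0.0168]
ee_rot: [0.707, 0.707, -0.002, -0.001]
ft_force: [-0.9, -0.5, 0.4]
grip_width: 1.003
grasp_force: 0.0
```

>>> carry_out(
  commands=[
    [[0,0,0,0,0,0],[0,0,0,0,0,0],[0,0,0,0,0,0],[0,0,0,0,0,0],[0,0,0,0,0,0],[0,0,0,0,0,0],[0,0,0,0,0,0],[0,0,0,0,0,0],[0,0,0,0,0,0]],
  ],
  hand=1,
  force=40,
)

```text
clock: 16.93
position: [0.4311, -0.1939, 0.0192]
ee_rot: [0.707, 0.707, 0.001, 0.0]
ft_force: [-3.8, 1.6, 11.9]
grip_width: 0.488
grasp_force: 38.9
```

>>> carry_out(
  commands=[
    [[0,0,-0.4,0,0,0],[0,0,-0.7,0,0,0],[0,0,-0.7,0,0,0],[0,0,-0.7,0,0,0],[0,0,-0.3,0,0,0],[0.28,0.31,0,0,0,0],[0.4,0.45,0,0,0,0],[0.4,0.45,0,0,0,0],[0.4,0.45,0,0,0,0],[0.4,0.45,0,0,0,0],[0.4,0.45,0,0,0,0],[0.4,0.45,0,0,0,0],[0.4,0.45,0,0,0,0],[0.4,0.45,0,0,0,0],[0.4,0.45,0,0,0,0],[0.2,0.15,0,0,0,0],[0,0,0,0,0,0],[0,0,0,0,0,0]],
  ],
)

```text
clock: 18.43
position: [0.6104, -0.0309, 0.1295]
ee_rot: [0.707, 0.707, -0.001, -0.0]
ft_force: [0.2, -1.0, -1.4]
grip_width: 0.484
grasp_force: 41.1
```

>>> carry_out(
  commands=[
    [[0,0,0.4,0,0,0],[0,0,0.5,0,0,0],[0,0,0.5,0,0,0],[0,0,0.5,0,0,0],[0,0,0.3,0,0,0],[0,0,0.2,0,0,0],[0,0,0.1,0,0,0],[0,0,0.05,0,0,0],[0,0,0.05,0,0,0],[0,0,0,0,0,0],[0,0,0,0,0,0]],
  ],
)

```text
clock: 19.35
position: [0.6114, -0.0308, 0.0268]
ee_rot: [0.707, 0.707, 0.0, 0.0]
ft_force: [-0.5, -0.8, -0.6]
grip_width: 0.487
grasp_force: 41.1
```

>>> carry_out(
  commands=[
    [[0,0,0.03,0,0,0],[0,0,0.03,0,0,0],[0,0,0,0,0,0],[0,0,0,0,0,0]],
  ],
)

```text
clock: 19.68
position: [0.611, -0.0307, 0.0237]
ee_rot: [0.707, 0.707, 0.0, -0.0]
ft_force: [-0.1, 0.2, -0.6]
grip_width: 0.484
grasp_force: 41.1
```

>>> carry_out(
  commands=[
    [[0,0,0.03,0,0,0],[0,0,0.03,0,0,0],[0,0,0,0,0,0],[0,0,0,0,0,0]],
  ],
)

```text
clock: 20.02
position: [0.6112, -0.0308, 0.0233]
ee_rot: [0.707, 0.707, 0.001, -0.0]
ft_force: [-9.5, 0.2, 21.5]
grip_width: 0.484
grasp_force: 43.3
```

>>> carry_out(
  commands=[
    [[0,0,0,0,0,0],[0,0,0,0,0,0],[0,0,0,0,0,0],[0,0,0,0,0,0],[0,0,0,0,0,0],[0,0,0,0,0,0],[0,0,0,0,0,0],[0,0,-0.5,0,0,0],[0,0,-0.7,0,0,0],[0,0,-0.7,0,0,0],[0,0,-0.7,0,0,0],[0,0,-0.2,0,0,0],[0,0,0,0,0,0],[0,0,0,0,0,0]],
  ],
  hand=-1,
)

```text
clock: 21.18
position: [0.6108, -0.0306, 0.1328]
ee_rot: [0.707, 0.707, 0.0, -0.0]
ft_force: [0.2, 0.2, -0.5]
grip_width: 0.999
grasp_force: 0.0
```

```bash
python3 - <<'E'
from h import *
snap("wrist","w4.png");print(get_obs()["position"],w2pix("wrist",[[.4576,-.0641,.062],[.4658,.0618,.066]]))
E
```

```text
[ 0.6103355  -0.03055998  0.13203558] [[143.0646637  246.67420507]
 [118.66143536  90.93054477]]
```

View pics/w4.png

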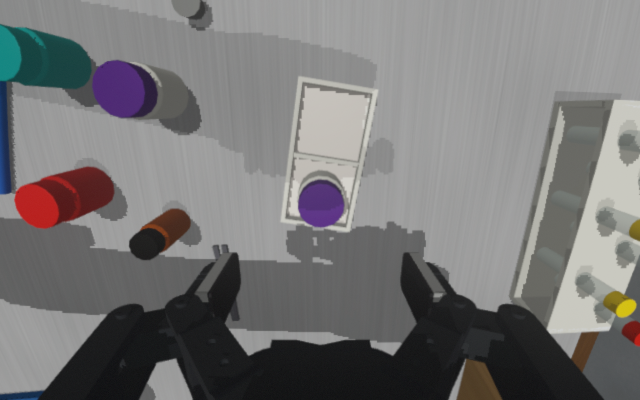

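Short jar upright in the near bay at (321,200). The tall vial's cap is at (148,243), predicted at (143,247), so I use (0.460, -0.062). The tall jar's cap at (122,88) gives (0.467, 0.063).

>>> carry_out(
  commands=[
    [[-0.1,-0.47,0,0,0,0],[-0.1,-0.47,0,0,0,0],[-0.1,-0.47,0,0,0,0],[-0.1,-0.47,0,0,0,0],[-0.1,-0.47,0,0,0,0],[-0.1,-0.47,0,0,0,0],[-0.1,-0.47,0,0,0,0],[-0.1,-0.47,0,0,0,0],[0,0,0.3,0,0,0],[0,0,0.5,0,0,0],[0,0,0.5,0,0,0],[0,0,0.5,0,0,0],[0,0,0.5,0,0,0],[0,0,0.5,0,0,0],[0,0,0.08,0,0,0],[0,0,0,0,0,0],[0,0,0,0,0,0]],
  ],
)

```text
clock: 22.65
position: [0.4603, -0.0629, 0.0182]
ee_rot: [0.707, 0.707, -0.0, -0.0]
ft_force: [0.2, -0.4, 0.8]
grip_width: 1.0
grasp_force: 0.0
```

>>> carry_out(
  commands=[
    [[0,0,0,0,0,0],[0,0,0,0,0,0],[0,0,0,0,0,0],[0,0,0,0,0,0],[0,0,0,0,0,0],[0,0,0,0,0,0],[0,0,0,0,0,0],[0,0,0,0,0,0],[0,0,0,0,0,0],[0,0,0,0,0,0]],
  ],
  hand=1,
  force=40,
)

```text
clock: 23.48
position: [0.4608, -0.0626, 0.0186]
ee_rot: [0.707, 0.707, 0.0, -0.0]
ft_force: [-2.0, 0.3, 7.3]
grip_width: 0.332
grasp_force: 39.0
```

>>> carry_out(
  commands=[
    [[0,0,-0.4,0,0,0],[0,0,-0.7,0,0,0],[0,0,-0.7,0,0,0],[0,0,-0.7,0,0,0],[0,0,-0.6,0,0,0],[0.4,0.19,0,0,0,0],[0.64,0.31,0,0,0,0],[0.64,0.31,0,0,0,0],[0.64,0.31,0,0,0,0],[0.64,0.31,0,0,0,0],[0.64,0.31,0,0,0,0],[0.64,0.31,0,0,0,0],[0.64,0.31,0,0,0,0],[0.64,0.31,0,0,0,0],[0.64,0.31,0,0,0,0],[0.64,0.31,0,0,0,0],[0.64,0.31,0,0,0,0],[0.26,0.07,0,0,0,0],[0,0,0,0,0,0],[0,0,0,0,0,0]],
  ],
)

```text
clock: 25.15
position: [0.6072, 0.2449, 0.1417]
ee_rot: [0.707, 0.707, -0.001, 0.0]
ft_force: [0.2, -0.7, -1.4]
grip_width: 0.34
grasp_force: 39.8
```

>>> carry_out(
  commands=[
    [[0,0,0.4,0,0,0],[0,0,0.5,0,0,0],[0,0,0.5,0,0,0],[0,0,0.5,0,0,0],[0,0,0.5,0,0,0],[0,0,0.3,0,0,0],[0,0,0.12,0,0,0],[0,0,0.05,0,0,0],[0,0,0.05,0,0,0],[0,0,0.04,0,0,0],[0,0,0.04,0,0,0],[0,0,0,0,0,0],[0,0,0,0,0,0]],
  ],
)

```text
clock: 26.23
position: [0.608, 0.2454, 0.0228]
ee_rot: [0.707, 0.707, 0.001, 0.0]
ft_force: [0.4, 0.1, 2.1]
grip_width: 0.339
grasp_force: 39.9
```

>>> carry_out(
  commands=[
    [[0,0,0.03,0,0,0],[0,0,0,0,0,0],[0,0,0,0,0,0]],
  ],
)

```text
clock: 26.48
position: [0.6081, 0.2454, 0.0227]
ee_rot: [0.707, 0.707, 0.001, 0.0]
ft_force: [-4.4, -2.2, 12.9]
grip_width: 0.336
grasp_force: 41.1
```

>>> carry_out(
  commands=[
    [[0,0,0,0,0,0],[0,0,0,0,0,0],[0,0,0,0,0,0],[0,0,0,0,0,0],[0,0,0,0,0,0],[0,0,0,0,0,0],[0,0,0,0,0,0],[0,0,-0.5,0,0,0],[0,0,-0.7,0,0,0],[0,0,-0.7,0,0,0],[0,0,-0.7,0,0,0],[0,0,-0.2,0,0,0],[0,0,0,0,0,0],[0,0,0,0,0,0]],
  ],
  hand=-1,
)

```text
clock: 27.65
position: [0.6073, 0.2453, 0.1325]
ee_rot: [0.707, 0.707, 0.0, -0.0]
ft_force: [0.0, 0.1, -0.7]
grip_width: 0.998
grasp_force: 0.0
```

>>> carry_out(
  commands=[
    [[-0.456,-0.35,0,0,0,0],[-0.456,-0.35,0,0,0,0],[-0.456,-0.35,0,0,0,0],[-0.456,-0.35,0,0,0,0],[-0.456,-0.35,0,0,0,0],[-0.456,-0.35,0,0,0,0],[-0.456,-0.35,0,0,0,0],[-0.456,-0.35,0,0,0,0],[-0.456,-0.35,0,0,0,0],[-0.456,-0.35,0,0,0,0],[0,0,0.3,0,0,0],[0,0,0.5,0,0,0],[0,0,0.5,0,0,0],[0,0,0.5,0,0,0],[0,0,0.5,0,0,0],[0,0,0.5,0,0,0],[0,0,0.08,0,0,0],[0,0,0,0,0,0],[0,0,0,0,0,0]],
  ],
)

```text
clock: 29.23
position: [0.4672, 0.0627, 0.0177]
ee_rot: [0.707, 0.707, -0.001, -0.0]
ft_force: [-0.1, -0.4, 0.4]
grip_width: 1.0
grasp_force: 0.0
```

>>> carry_out(
  commands=[
    [[0,0,0,0,0,0],[0,0,0,0,0,0],[0,0,0,0,0,0],[0,0,0,0,0,0],[0,0,0,0,0,0],[0,0,0,0,0,0],[0,0,0,0,0,0],[0,0,0,0,0,0],[0,0,0,0,0,0]],
  ],
  hand=1,
  force=40,
)

```text
clock: 29.98
position: [0.4678, 0.0631, 0.0186]
ee_rot: [0.707, 0.707, 0.001, -0.0]
ft_force: [-3.1, 0.2, 8.3]
grip_width: 0.5
grasp_force: 39.8
```

>>> carry_out(
  commands=[
    [[0,0,-0.4,0,0,0],[0,0,-0.7,0,0,0],[0,0,-0.7,0,0,0],[0,0,-0.7,0,0,0],[0,0,-0.3,0,0,0],[-0.05,0.3,0,0,0,0],[-0.08,0.43,0,0,0,0],[-0.08,0.44,0,0,0,0],[-0.08,0.44,0,0,0,0],[-0.08,0.44,0,0,0,0],[-0.08,0.44,0,0,0,0],[-0.08,0.44,0,0,0,0],[-0.08,0.44,0,0,0,0],[-0.08,0.44,0,0,0,0],[-0.02,0,0,0,0,0],[0,0,0,0,0,0],[0,0,0,0,0,0]],
  ],
)

```text
clock: 31.4
position: [0.6192, 0.0344, 0.1295]
ee_rot: [0.707, 0.707, -0.0, -0.0]
ft_force: [-0.4, -0.6, -1.1]
grip_width: 0.497
grasp_force: 41.4
```

>>> carry_out(
  commands=[
    [[0,0,0.4,0,0,0],[0,0,0.5,0,0,0],[0,0,0.5,0,0,0],[0,0,0.5,0,0,0],[0,0,0.3,0,0,0],[0,0,0.2,0,0,0],[0,0,0.1,0,0,0],[0,0,0.05,0,0,0],[0,0,0.05,0,0,0],[0,0,0.04,0,0,0],[0,0,0.04,0,0,0],[0,0,0,0,0,0],[0,0,0,0,0,0]],
  ],
)

```text
clock: 32.48
position: [0.62, 0.0344, 0.0228]
ee_rot: [0.707, 0.707, 0.0, 0.0]
ft_force: [0.1, 0.6, -2.0]
grip_width: 0.497
grasp_force: 41.4
```

>>> carry_out(
  commands=[
    [[0,0,0.03,0,0,0],[0,0,0.03,0,0,0],[0,0,0,0,0,0],[0,0,0,0,0,0]],
  ],
)

```text
clock: 32.82
position: [0.6201, 0.0345, 0.0226]
ee_rot: [0.707, 0.707, 0.001, -0.0]
ft_force: [-10.9, -0.8, 24.5]
grip_width: 0.497
grasp_force: 43.9
```

Firm contact with the floor. Release, rise and take a final look.

>>> carry_out(
  commands=[
    [[0,0,0,0,0,0],[0,0,0,0,0,0],[0,0,0,0,0,0],[0,0,0,0,0,0],[0,0,0,0,0,0],[0,0,0,0,0,0],[0,0,0,0,0,0],[0,0,-0.5,0,0,0],[0,0,-0.7,0,0,0],[0,0,-0.7,0,0,0],[0,0,-0.7,0,0,0],[0,0,-0.7,0,0,0],[0,0,-0.7,0,0,0],[0,0,-0.4,0,0,0],[0,0,0,0,0,0],[0,0,0,0,0,0]],
  ],
  hand=-1,
)

```text
clock: 34.15
position: [0.6202, 0.0345, 0.1968]
ee_rot: [0.707, 0.707, 0.001, 0.0]
ft_force: [-0.7, -0.3, -1.1]
grip_width: 0.999
grasp_force: 0.0
```

```bash
python3 - <<'E'
from h import *
snap("wrist","w5.png");snap("scene","s2.png",k=1.25);print(get_obs()["position"])
E
```

```text
[0.61923155 0.03449582 0.19499161]
```

View pics/w5.png

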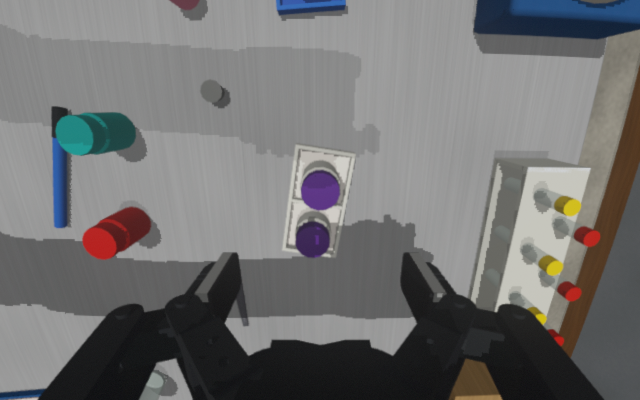

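View pics/s2.png

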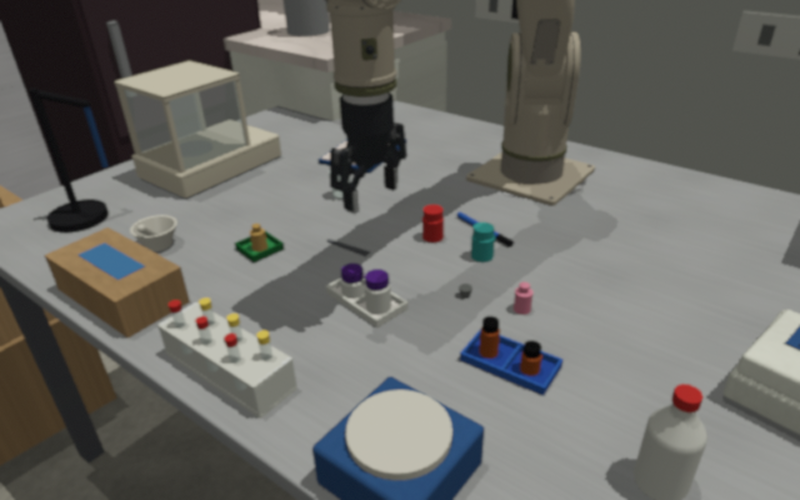

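The wrist view shows both jars upright in their bays at (320,189) and (313,238). The scene view shows both vials upright in the blue tray at (489,338) and (531,358) and the weight in the green case at (259,240). The beaker was untouched, so I'm handing in.

```bash
python3 -c "
from h import *
print(hand_in())"
```

```text
the job is handed in; nothing more can be done
None
```

The job is handed in at about 34 s of the 112 s; the final pictures show both jars upright in the white tray, both vials in the blue tray and the weight in the green case, with the beaker never approached, but the hand-in returned no verdict.

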